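Ready the rinse: glass turned up, safety cap off

TASK

Get the mouthwash ready. Gently turn the empty soju glass that stands mouth-down on the ledge so that it stands mouth-up on the ledge, and let go of it; then take the push-and-turn safety cap off the square bottle (press it down, twist it counter-clockwise until it comes free, lift it) while the bottle stays standing in its well. Finish still holding the cap upright in the gripper, straight above the open bottle and a few centimetres clear of its mouth; do not put it down, and leave everything else where it is.

Things in the scene. Friction and masses are not known exactly. Their poses are not given: they have to be found in the camera images.
- glass_mid (a point): Centre (half-way up, on the axis) of the empty clear soju glass, mouth-down on the ledge at the start. Slightly tapered round tumbler 62 mm tall, 50 mm across the rim, 41 mm across the foot, wall 3.5 mm, 0.11 kg. z points along the axis from foot to mouth: down at the start, up when mouth-up. Laid on its side on the ledge its centre is about 23 mm up. Nothing else stands within 90 mm.
- cap_mid (a point): Centre (half-way up, on the axis) of the bottle's white ribbed safety cap, 46 mm across, 36 mm tall, 34 g; z up. Press 2.5 to 4.5 mm down against its spring (9 to 11 N; at 4.5 mm it stops firmly on the bottle's shoulder), keep it down and twist counter-clockwise seen from above: free to lift after 50 to 90 degrees (70 is best, firm stop near 90). Unpressed it stays locked.
- bottle_mouth (a point): Centre of the rim of the bottle's mouth, the top of the neck, hidden under the cap; z up. 152 mm above the bottle's underside, 158 mm above the ledge. With the cap closed, the cap's centre is 0.5 mm above this point. The cap's lower edge is 18 mm below the cap's centre. The neck is 26 mm across, 36 mm over its three lugs; the flat shoulder lies 22 mm below the rim.
- bottle: The amber square mouthwash bottle, 64 x 64 mm and 152 mm tall without the cap, 0.48 kg, loose but held from turning by a fitted square well of the bamboo organiser, 34 mm deep. Origin at the centre of its underside, z up.
- organiser: The low bamboo organiser that holds the bottle, fixed to the ledge. Origin on the ledge under the middle of the square well (79 x 79 mm outside, walls 40 mm high, floor 6 mm thick); its +x axis points to a second, open compartment, 24 mm high, which ends 121 mm from the origin.
- swab_glass: A second soju glass of the same size, mouth-up in the organiser's open compartment with cotton swabs standing in it (to 105 mm above the ledge); leave it alone. Origin at the centre of its underside.
- brush_cup: White ceramic toothbrush cup, 72 mm across, 100 mm tall, with two toothbrushes reaching 180 mm up; leave it alone. Origin at the centre of its underside.
- pill_box: White plastic pill organiser with seven closed flip-top lids, 160 mm along its y axis, 36 mm along x, 25 mm tall; leave it alone. Origin at the centre of its underside.
- soap_dish: Chrome soap dish with a bar of soap, 85 mm along x, 125 mm along y, 34 mm tall; leave it alone. Origin at the centre of its underside.
Things that resemble listed ones, but are neither listed nor needed, are in the scene too. Leave any orange or pink look-alike of the part that bears glass_mid alone. Leave any red look-alike of the part that bears cap_mid alone.

How it is judged:
By the outcome, as a careful person would: the job done as asked, in the order asked, and still so for the second after the job is handed in, while the arm keeps its last pose, push and grip.
It also fails if it takes over 72 s, if anything falls off the work surface, if the arm or the gripper's body presses on something with over 40 N, if the wrist force passes 120 N, or if a joint passes its speed limit or range.

ROBOT

A 6-joint arm with a two-finger parallel gripper is mounted at the origin on the work surface. World frame = base frame: x ahead of the robot, y to its left, z up, the work surface at z = 0. Lengths are in mm, angles in rad, forces in N, time in s.
With the tool pointing down it reaches from about 375 to 900 mm from the base axis. Payload 3.1 kg.
Tool frame: the origin (TCP) lies on the centre line of the jaws, within the pads' length; the fingertips stand 19 mm ahead of it and the grasp point (between the pads) is the TCP; z points along the fingers, x is the direction in which the jaws open and shut, and the axes are right-handed (so a half turn about z gives the same grasp; the last joint's range is limited). The gripper opens to 87 mm and grips with 3 to 60 N. Pads are 19 mm wide; open, the fingers measure 117 mm over their backs; the gripper's body (75 mm by 190 mm) begins 51 mm behind the grasp point.
Start: joints at [0.923, 0.527, 1.433, -0, 1.181, -0.178], TCP at [282.343, 557.566, 241.548] pointing down, gripper open.
Joint ranges: [-3.08, 3.08], [-0.75, 2.2], [0.22, 2.44], [-1.43, 4.57], [0, 2.65], [-2.85, 2.85]. Speed limits (rad/s): [2.79, 2.79, 3.14, 3.14, 3.14, 3.14].

INTERFACE

Orientations are given as a unit quaternion [w, x, y, z].
In Python, from workcell import sensors, imaging, r gives the robot as it stands.
- The arm moves only by the shell command python3 -m jog 'ROWS'. ROWS is a JSON object of lists of equal length, an entry for each row: "gripper": the opening, from 0 (shut) to 1 (fully open); "slide": the shift along the tool's x, y, z in cm, a list of three; "rotation": the turn, a rotation vector about the tool's x, y, z in degrees, a list of three. In form: {"gripper": [gripper, ...], "slide": [[tx, ty, tz], ...], "rotation": [[ax, ay, az], ...]}. A call has 1 to 8 rows; each row is the pose to reach, as a shift and turn from the pose commanded when the call began, along the tool's axes at that moment; what a row does not reach only later rows make up. A row lasts 1/8 s, in which the tool goes at most 62.5 mm and 10.7 degrees, less where a joint would pass 70% of its speed; a pose out of reach is approached as far as the arm can. A call with a gripper value outside its range is refused whole. The fingers move at their own pace and stop on an object; the grip force is fixed at half the most. Time passes only in rows, so rows that repeat a pose let the fingers close. It gives the time, the measured TCP pose, the force and the opening at its end, in the units of the state.
- sensors.read_state(): the state, without advancing time (a new reading comes with each control period).
- imaging.capture(name): name is "scene" or "side" or "wrist"; returns the picture (480x640x3 uint8, blue, green, red); there is no depth.
- imaging.camera_params(name): a dict with "fx", "fy", "cx", "cy" (pixels), "D" ([k1, k2, p1, p2, k3] as OpenCV has them; the pictures are not rectified), "R" (3x3) and "t" (3): a world point X has camera coordinates R X + t; the wrist camera has in their place "tool_from_camera" (4x4, takes a point from camera to tool coordinates, whose origin is the TCP and whose axes are the tool frame's). Camera axes: x right, y down, z forward; pixel columns grow to the right and rows downward; lengths in mm; the calibration is good to about 2 mm. A picture is of the moment at which its call begins: read the wrist's pose just before it. camera_params takes no time and is no camera call.
- r.finish_job(): hands the job in, once; it reports no verdict.
The state is a dict: "time_s": time; "joint_positions": joint angles; "dq": joint speeds; "joint_torque": joint torques, N m; "tcp_pos": TCP position; "tcp_rot": TCP orientation; "ft_force": force on the tool from outside, world axes, zero at the start; "ft_torque": the same for the moment, N m; "grip_width": opening from 0.0 (shut) to 1.0 (fully open).
Only numpy, scipy, OpenCV 4.12 (cv2) and the standard library are available. Lean on these libraries where they do the work, as an engineer would, in place of code of your own. Each camera call takes 0.05 s, during which the arm holds its last target.

## Working session

There is one attempt and no reset: what is moved stays moved. The work goes in short steps, Python scripts to look and compute and a shell command to move; the robot and the scene stay as the last step left them, time stands still between calls to the robot, and variables do not carry over. Pictures are saved under pics/ and viewed, and the job is handed in when it is done.

```bash
ls; mkdir -p pics; python3 - <<'E'
from workcell import sensors, imaging, r
import cv2
for n in ["scene","side","wrist"]:
    p=imaging.camera_params(n); print(n,{k:(v if not hasattr(v,'tolist') else v.tolist()) for k,v in p.items()})
    cv2.imwrite(f"pics/{n}0.png",imaging.capture(n))
print(sensors.read_state())
E
```

```text
pics
scene {'fx': 569.9946291758326, 'fy': 569.9946291758326, 'cx': 316.706652015397, 'cy': 237.6901592081414, 'D': [-0.1828657100109748, 0.0, 0.0, 0.0, 0.0], 'R': [[-0.723350995431442, 0.6904095093799439, -0.009901856698987471], [0.5661039881654885, 0.5847818399011464, -0.5809961052407824], [-0.39533480999207554, -0.42586959163525084, -0.8138461027300888]], 't': [425.8679215690785, -255.04902010876307, 1579.6617941244472]}
side {'fx': 451.51098939182134, 'fy': 451.51098939182134, 'cx': 321.2610638429029, 'cy': 240.7812886773429, 'D': [-0.02257735856704418, 0.0, 0.0, 0.0, 0.0], 'R': [[0.8177421286845864, -0.5753150751617531, 0.017617470477559977], [-0.3365598331468885, -0.5027618048515226, -0.796214824211769], [0.4669317826905124, 0.645169072316758, -0.6047574542239179]], 't': [-465.32126698861555, 311.15400154250614, 915.0548259970002]}
wrist {'fx': 411.4488457782455, 'fy': 411.4488457782455, 'cx': 314.3862126585495, 'cy': 239.5503031449039, 'D': [0.016131452934762768, 0.0, 0.0, 0.0, 0.0], 'tool_from_camera': [[0.9999998529985517, 0.00031871384581202625, -0.0004386620075449437, 0.68
[... 206 characters left out ...]
 1.0]]}
{'time_s': 0.15, 'joint_positions': array([ 9.23505625e-01,  5.28289751e-01,  1.43361382e+00, -5.50651210e-06,
        1.18141147e+00, -1.78497329e-01]), 'dq': array([ 0.0008285 , -0.00270102, -0.00418688, -0.00066178,  0.00140035,
        0.00088785]), 'joint_torque': array([ 1.45534505e-03, -4.40429878e+01, -1.76843119e+01,  6.33971044e-02,
        5.51985099e-02, -1.00018744e-04]), 'tcp_pos': array([282.02508666, 557.14841145, 240.77173941]), 'tcp_rot': array([ 3.15801917e-04,  8.51999771e-01,  5.23541449e-01, -8.01204648e-04]), 'ft_force': array([ 0.0850627 ,  0.25996252, -0.61667508]), 'ft_torque': array([-0.01007775,  0.05033816,  0.04275846]), 'grip_width': 1.0047543559753673}
```

View pics/scene0.png

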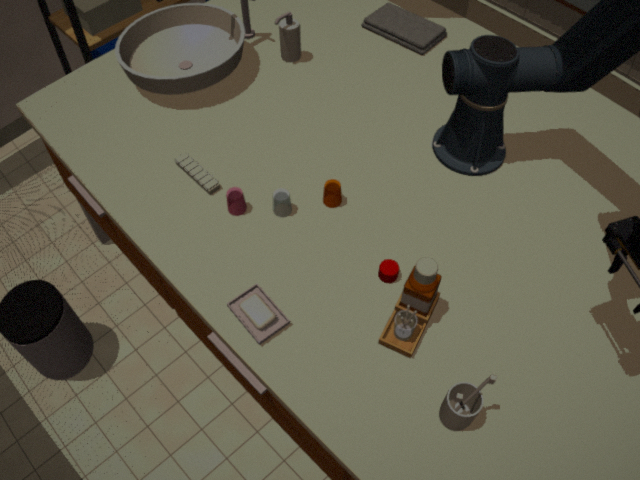

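View pics/side0.png

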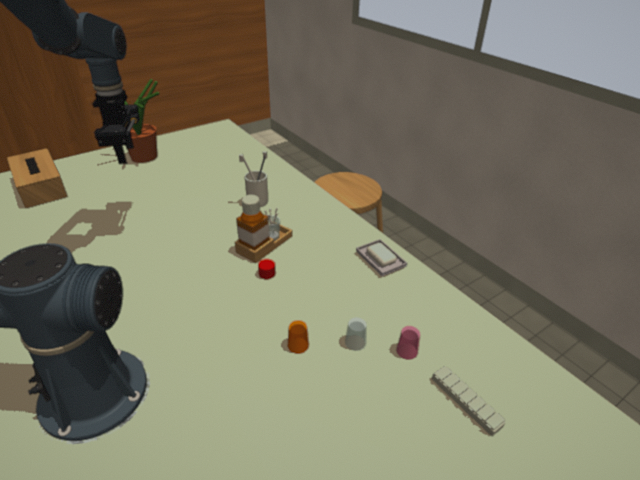

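View pics/wrist0.png

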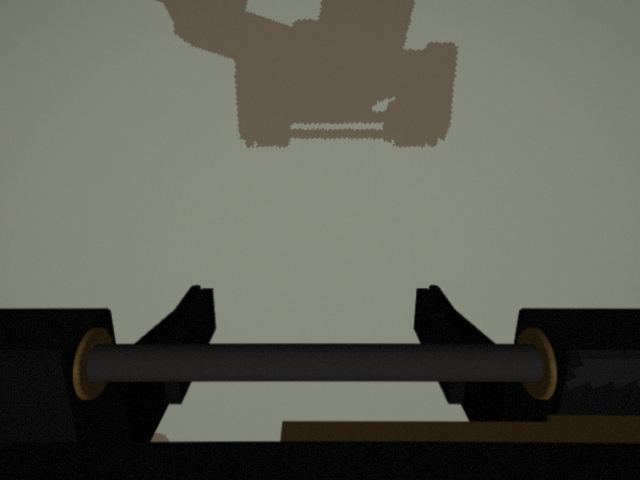

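The clear glass is near scene (282,204) and side (356,334), between the orange and pink ones. The cap is near scene (426,268) and side (251,204). I'll enlarge both.

```bash
python3 - <<'E'
import cv2, numpy as np
s=cv2.imread("pics/scene0.png"); d=cv2.imread("pics/side0.png")
def c(im,x,y,w,h,k): return cv2.resize(im[y:y+h,x:x+w],None,fx=k,fy=k,interpolation=cv2.INTER_CUBIC)
a=np.hstack([c(s,250,170,64,60,6),c(d,324,302,64,60,6)])
b=np.hstack([c(s,372,245,90,120,4),c(d,215,180,100,120,4)])
cv2.imwrite("pics/c1.png",a);cv2.imwrite("pics/c2.png",b)
E
```

```text
(no output)
```

View pics/c1.png

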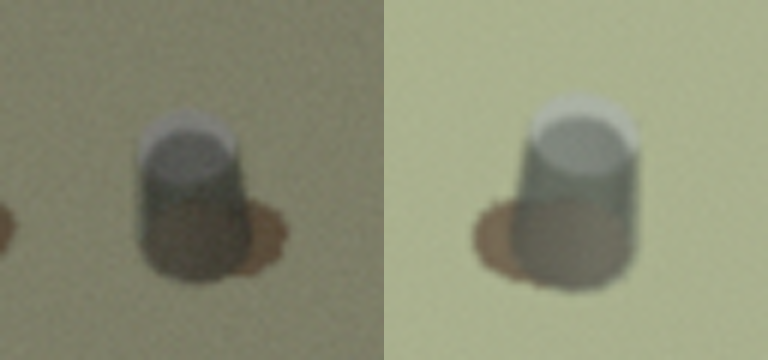

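View pics/c2.png

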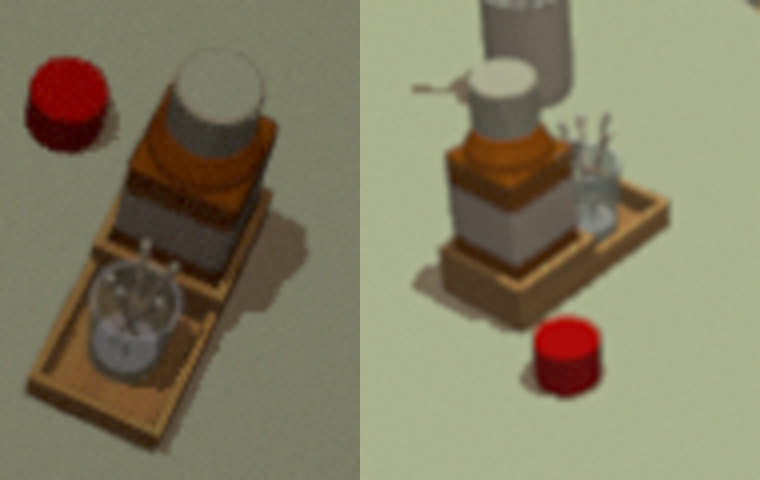

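```bash
cat > h.py <<'E'
import numpy as np, cv2
from workcell import sensors, imaging, r
from scipy.spatial.transform import Rotation as Rot
def RT(n):
    p=imaging.camera_params(n); K=np.array([[p['fx'],0,p['cx']],[0,p['fy'],p['cy']],[0,0,1]]);D=np.array(p['D'])
    if n=='wrist':
        T=np.eye(4); s=sensors.read_state(); T[:3,:3]=rt(s); T[:3,3]=s['tcp_pos']
        W=T@np.array(p['tool_from_camera']); Wi=np.linalg.inv(W); return K,D,Wi[:3,:3],Wi[:3,3]
    return K,D,np.array(p['R']),np.array(p['t'])
def rt(s): q=s['tcp_rot']; return Rot.from_quat([q[1],q[2],q[3],q[0]]).as_matrix()
def ray(n,uv,c=None):
    K,D,R,t=c or RT(n); x=cv2.undistortPoints(np.array([[uv]],float),K,D)[0,0]
    d=R.T@np.array([x[0],x[1],1]); return -R.T@t,d/np.linalg.norm(d)
def tri(obs):
    A=np.zeros((3,3));b=np.zeros(3);L=[]
    for o in obs:
        c,d=ray(*o);P=np.eye(3)-np.outer(d,d);A+=P;b+=P@c;L.append((c,P))
    X=np.linalg.solve(A,b); return X,[round(float(np.linalg.norm(P@(X-c))),1) for c,P in L]
def atz(n,uv,z,c=None):
    c,d=ray(n,uv,c); return c+d*(z-c[2])/d[2]
def proj(n,X,c=None):
    K,D,R,t=c or RT(n); return cv2.projectPoints(np.array(X,float).reshape(-1,1,3),cv2.Rodrigues(R)[0],t,K,D)[0][:,0]
def tool(X):
    s=sensors.read_state(); return rt(s).T@(np.array(X)-s['tcp_pos'])
E
python3 - <<'E'
from h import *
np.set_printoptions(precision=1,suppress=True)
g=[("scene",(280.8,194.1)),("side",(356.9,324.3))]
c=[("scene",(426.4,266.6)),("side",(250.4,199.1))]
print(tri(g),[atz(*o,62) for o in g]); print(tri(c),[atz(*o,176.5) for o in c])
a=atz("scene",(379.1,341),24);b=atz("scene",(410.3,355.5),24); print(a,b,b-a, np.degrees(np.arctan2(*(b-a)[1::-1])))
cc=[atz("side",((443-360)/4+214.6,180-.4+248/4),40),atz("side",((523-360)/4+214.6,180-.4+290/4),40)];print(cc,np.degrees(np.arctan2(*(cc[1]-cc[0])[1::-1])))
s=sensors.read_state();print(rt(s))
E
```

```text
(array([ 525. , -195.9,   60.8]), [1.0, 1.0]) [array([ 524.9, -194.4,   62. ]), array([ 525. , -197.3,   62. ])]
(array([497.4, 228. , 174.5]), [0.0, 0.0]) [array([498.6, 228.6, 176.5]), array([496. , 225.1, 176.5])]
[625.9 233.3  24. ] [603.3 303.   24. ] [-22.6  69.7   0. ] 107.94793375790373
[array([450. , 249.8,  40. ]), array([473.8, 177.2,  40. ])] -71.83077005568272
[[ 0.5  0.9 -0. ]
 [ 0.9 -0.5 -0. ]
 [-0.  -0.  -1. ]]
```

```bash
python3 - <<'E'
from h import *
np.set_printoptions(precision=0,suppress=True)
for n,a,b in [("orange",(332,184),(297,326)),("pink",(235,193),(409,333)),("redcap",(388,266),(267,265)),("brush",(463,398),(257,178)),("soapdish",(258,312),(381,257)),("pill",(197,172),(468,398))]: print(n,tri([("scene",a),("side",b)]))
E
```

```text
orange (array([ 412., -129.,   64.]), [0.0, 0.0])
pink (array([ 604., -279.,   60.]), [0.9, 0.9])
redcap (array([476., 120.,  33.]), [0.8, 0.8])
brush (array([629., 448.,  94.]), [1.7, 1.7])
soapdish (array([766.,  -7.,  14.]), [1.6, 1.6])
pill (array([ 613., -445.,   15.]), [3.3, 3.3])
```

```bash
cat >> h.py <<'E'
def goal(X,yaw,tilt=0,say=True):
    s=sensors.read_state(); R0=rt(s)
    R1=(Rot.from_euler('z',yaw,degrees=True)*Rot.from_euler('x',180,degrees=True)*Rot.from_euler('x',tilt,degrees=True)).as_matrix()
    rv=Rot.from_matrix(R0.T@R1).as_rotvec(degrees=True); sl=R0.T@(np.array(X)-s['tcp_pos'])/10
    print("slide",sl.round(2),"rot",rv.round(1))
def now():
    s=sensors.read_state(); R=rt(s); print('t',round(s['time_s'],2),'p',s['tcp_pos'].round(1),'yaw',round(float(np.degrees(np.arctan2(R[1,0],R[0,0]))),1),'x',R[:,0].round(3),'z',R[:,2].round(3),'F',s['ft_force'].round(1),'q',s['joint_positions'].round(2),'w',round(s['grip_width'],3))
def snap(n,f,crop=None,k=1):
    im=imaging.capture(n)
    if crop: x,y,w,h=crop; im=cv2.resize(im[y:y+h,x:x+w],None,fx=k,fy=k,interpolation=cv2.INTER_CUBIC)
    cv2.imwrite("pics/"+f,im)
E
python3 -c "
from h import *
goal([525,-196,150],-35,0)"
```

```text
slide [-56.2   55.71   9.16] rot [ 0.1  0.1 98.1]
```

```bash
python3 -m jog '{"gripper":[1,1,1,1,1,1,1,1],"slide":[[-28,27.5,0],[-56.2,55.7,7],[-56.2,55.7,7],[-56.2,55.7,7],[-56.2,55.7,7],[-56.2,55.7,7],[-56.2,55.7,7],[-56.2,55.7,7]],"rotation":[[0,0,49],[0,0,98],[0,0,98],[0,0,98],[0,0,98],[0,0,98],[0,0,98],[0,0,98]]}'; python3 -c "
from h import *
now();goal([525,-196,150],-35,0)"
```

```text
time_s: 1.15
tcp_pos: [435.6, 81.7, 199.6]
tcp_rot: [-0.0, 0.98, -0.201, 0.0]
ft_force: [1.2, -0.0, 0.1]
grip_width: 0.999
t 1.15 p [435.6  81.7 199.6] yaw -23.2 x [ 0.919 -0.393  0.001] z [ 0.001  0.    -1.   ] F [ 1.2 -0.   0.1] q [-0.07  0.35  1.92  0.    0.87  0.34] w 0.999
slide [19.13 22.02  4.97] rot [-0.  -0.  11.8]
```

```bash
python3 -m jog '{"gripper":[1,1,1,1,1,1,1],"slide":[[19.1,22,4.5],[19.1,22,4.5],[19.1,22,4.5],[19.1,22,4.5],[19.1,22,4.5],[19.1,22,4.5],[19.1,22,4.5]],"rotation":[[0,0,12],[0,0,12],[0,0,12],[0,0,12],[0,0,12],[0,0,12],[0,0,12]]}'; python3 -c "
from h import *
now();snap('wrist','w1.png')
print(proj('wrist',[[525,-196,62],[525,-196,0],[412,-129,62],[604,-279,62]]))
goal([525,-196,50],-35,45)"
```

```text
time_s: 2.02
tcp_pos: [525.1, -192.5, 154.3]
tcp_rot: [-0.0, 0.954, -0.299, -0.001]
ft_force: [-0.0, 0.5, 0.7]
grip_width: 1.002
t 2.02 p [ 525.1 -192.5  154.3] yaw -34.8 x [ 0.821 -0.571 -0.002] z [-0.002  0.001 -1.   ] F [-0.   0.5  0.7] q [-0.55  0.56  1.68  0.    0.91  0.06] w 1.002
[[318.92456321 259.15538695]
 [318.22213825 231.09622555]
 [105.29535419 273.47636556]
 [499.06022199 294.35510006]]
slide [ 0.26  0.34 10.45] rot [45.   0.2  0.2]
```

View pics/w1.png

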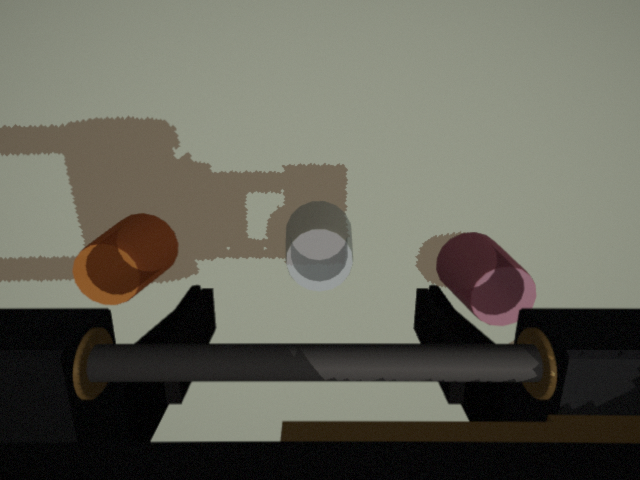

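The wrist view agrees with triangulation: foot disc centre at about (320,259), predicted (319,259). Next I'll tilt 45° and lower.

```bash
python3 -m jog '{"gripper":[1,1,1,1,1,1],"slide":[[0.2,0.3,4],[0.2,0.3,4],[0.2,0.3,4],[0.2,0.3,4],[0.2,0.3,4],[0.2,0.3,4]],"rotation":[[45,0,0],[45,0,0],[45,0,0],[45,0,0],[45,0,0],[45,0,0]]}'; python3 -c "
from h import *
now();goal([525,-196,31],-35,45);snap('side','s1.png',(200,180,300,225),2.6)"
```

```text
time_s: 2.82
tcp_pos: [525.7, -195.8, 114.6]
tcp_rot: [-0.365, 0.882, -0.276, 0.113]
ft_force: [-0.1, 0.8, -0.6]
grip_width: 1.0
t 2.83 p [ 525.7 -195.8  114.6] yaw -34.8 x [ 0.822 -0.57  -0.002] z [ 0.401  0.581 -0.708] F [-0.1  0.8 -0.6] q [-0.93  0.75  1.77  0.85  1.11 -0.91] w 1.0
slide [-0.03  5.94  5.88] rot [0.1 0.2 0.1]
```

View pics/s1.png

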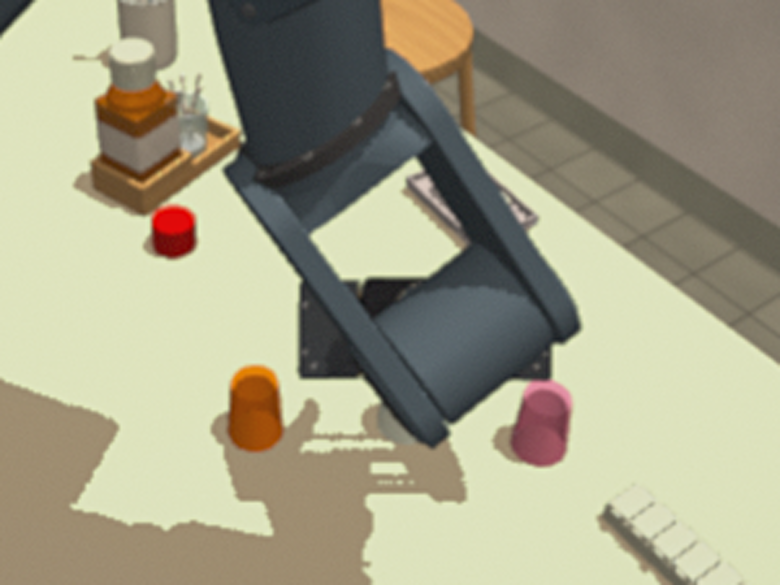

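```bash
python3 -m jog '{"gripper":[1,1,1,1,1,1],"slide":[[0,2,2],[0,4,4],[0,5,5],[0,5.9,5.9],[0,5.9,5.9],[0,5.9,5.9]],"rotation":[[0,0,0],[0,0,0],[0,0,0],[0,0,0],[0,0,0],[0,0,0]]}'; python3 -c "
from h import *
now();goal([525,-196,31],-35,45);snap('wrist','w2.png')
print(proj('wrist',[[525,-196,62],[525,-196,0],[525,-196,31]]))"
```

```text
time_s: 3.62
tcp_pos: [526.1, -196.9, 31.8]
tcp_rot: [-0.365, 0.882, -0.276, 0.115]
ft_force: [-0.5, -1.1, -0.4]
grip_width: 0.997
t 3.62 p [ 526.1 -196.9   31.8] yaw -34.8 x [ 0.821 -0.571  0.001] z [ 0.404  0.58  -0.707] F [-0.5 -1.1 -0.4] q [-0.93  0.91  1.77  0.92  1.01 -1.05] w 0.997
slide [-0.15  0.05  0.07] rot [0.  0.1 0.2]
[[310.52975936 306.50751438]
 [311.48466419 350.18675476]
 [311.08822737 332.04229149]]
```

View pics/w2.png

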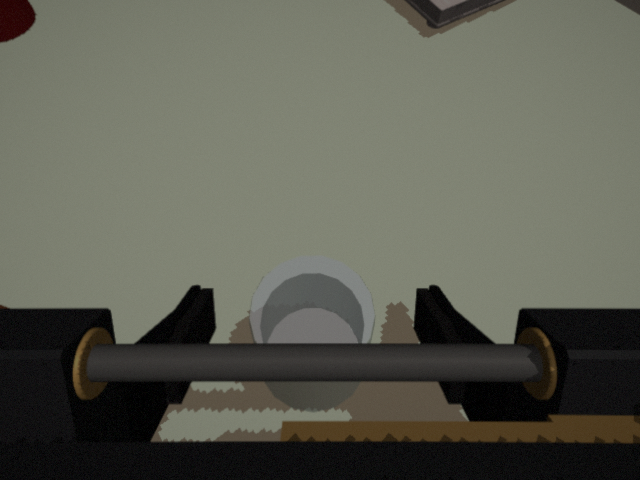

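Glass is centred between the pads, so I'll close on it.

```bash
python3 -m jog '{"gripper":[0.6,0.5,0.4,0.3,0.3,0.3,0.3,0.3],"slide":[[0,0,0],[0,0,0],[0,0,0],[0,0,0],[0,0,0],[0,0,0],[0,0,0],[0,0,0]],"rotation":[[0,0,0],[0,0,0],[0,0,0],[0,0,0],[0,0,0],[0,0,0],[0,0,0],[0,0,0]]}'; python3 -c "
from h import *
now()"
```

```text
time_s: 4.68
tcp_pos: [525.8, -196.8, 31.2]
tcp_rot: [-0.365, 0.882, -0.276, 0.114]
ft_force: [0.1, 0.3, 0.4]
grip_width: 0.533
t 4.67 p [ 525.8 -196.8   31.2] yaw -34.8 x [ 0.821 -0.571 -0.   ] z [ 0.403  0.581 -0.707] F [0.1 0.3 0.4] q [-0.93  0.91  1.77  0.92  1.01 -1.05] w 0.533
```

```bash
python3 -m jog '{"gripper":[0.3,0.3,0.3,0.3,0.3],"slide":[[0,-0.3,-0.3],[0,-1.5,-1.5],[0,-3.2,-3.2],[0,-4.2,-4.2],[0,-4.2,-4.2]],"rotation":[[0,0,0],[0,0,0],[0,0,0],[0,0,0],[0,0,0]]}'; python3 -c "
from h import *
now(); goal([525,-196,90],-35,-49);snap('wrist','w3.png')"
```

```text
time_s: 5.3
tcp_pos: [526.3, -197.3, 92.0]
tcp_rot: [-0.364, 0.882, -0.276, 0.116]
ft_force: [0.1, -0.6, -1.4]
grip_width: 0.536
t 5.3 p [ 526.3 -197.3   92. ] yaw -34.8 x [ 0.821 -0.571  0.003] z [ 0.405  0.579 -0.708] F [ 0.1 -0.6 -1.4] q [-0.93  0.8   1.77  0.87  1.08 -0.95] w 0.536
slide [-0.18  0.12  0.17] rot [-93.9  -0.2   0.2]
```

View pics/w3.png

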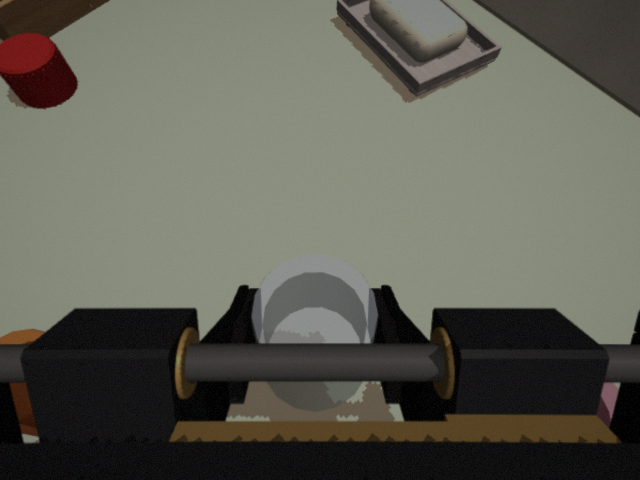

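```bash
python3 -m jog '{"gripper":[0.3,0.3,0.3,0.3,0.3,0.3,0.3,0.3],"slide":[[0,0,0],[0,0,0],[0,0,0],[0,0,0],[0,0,0],[0,0,0],[0,0,0],[0,0,0]],"rotation":[[-10,0,0],[-20,0,0],[-30,0,0],[-40,0,0],[-50,0,0],[-60,0,0],[-70,0,0],[-80,0,0]]}'; python3 -c "
from h import *
now(); goal([526,-197,60],-35,-49)"
```

```text
time_s: 6.35
tcp_pos: [525.8, -196.3, 90.5]
tcp_rot: [0.289, 0.909, -0.285, -0.091]
ft_force: [0.5, -0.9, -1.2]
grip_width: 0.532
t 6.35 p [ 525.8 -196.3   90.5] yaw -34.8 x [ 0.821 -0.571  0.   ] z [-0.33  -0.475 -0.816] F [ 0.5 -0.9 -1.2] q [-0.28  0.8   1.57 -0.66  1.1   0.74] w 0.532
slide [ 0.05 -1.72  2.51] rot [-13.7  -0.1   0.1]
```

```bash
python3 -m jog '{"gripper":[0.3,0.3,0.3,0.3,0.3,0.3],"slide":[[0,0,0],[0,-1,1.4],[0,-2,2.9],[0,-2.9,4.1],[0,-2.9,4.1],[0,-2.9,4.1]],"rotation":[[-8,0,0],[-14,0,0],[-14,0,0],[-14,0,0],[-14,0,0],[-14,0,0]]}'; python3 -c "
from h import *
now(); goal([526,-197,23],-35,-49);snap('scene','sc2.png',(200,130,160,120),5);snap('wrist','w4.png')"
```

```text
time_s: 7.1
tcp_pos: [526.1, -197.4, 41.2]
tcp_rot: [0.396, 0.868, -0.273, -0.124]
ft_force: [-0.2, -0.3, -0.8]
grip_width: 0.531
t 7.1 p [ 526.1 -197.4   41.2] yaw -34.9 x [ 0.82  -0.572  0.001] z [-0.431 -0.619 -0.656] F [-0.2 -0.3 -0.8] q [-0.2   0.97  1.5  -0.82  1.24  0.92] w 0.531
slide [-0.03 -1.39  1.18] rot [-0.  -0.1  0. ]
```

View pics/sc2.png

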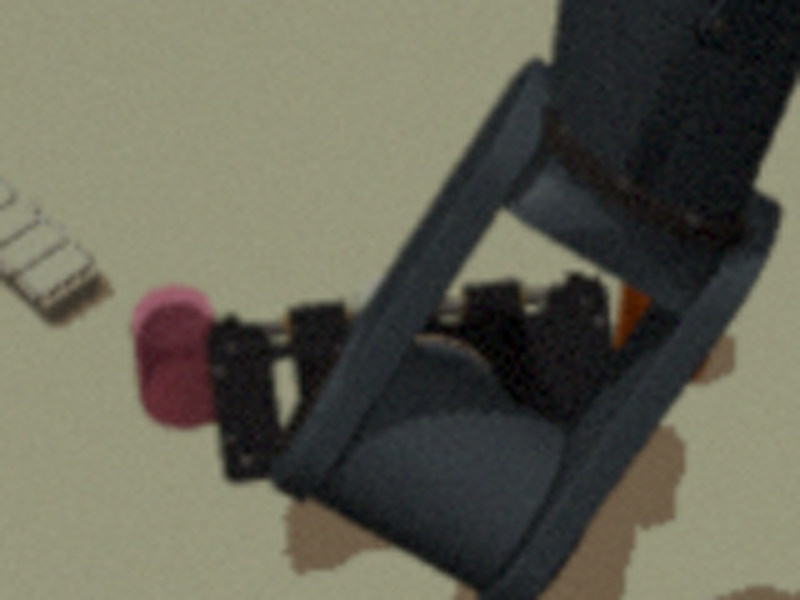

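View pics/w4.png

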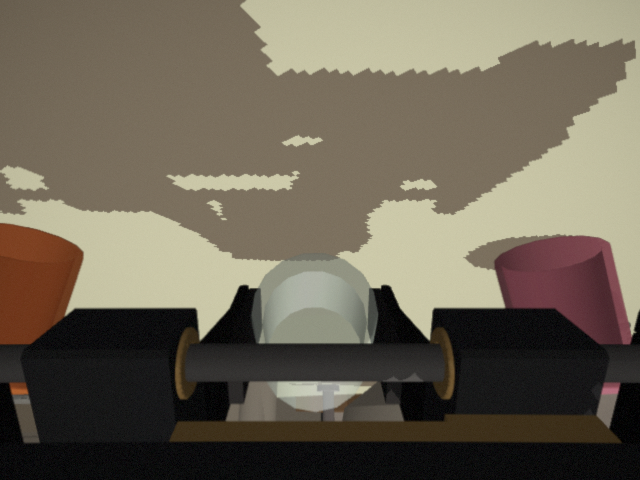

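```bash
python3 -m jog '{"gripper":[0.3,0.3,0.3,0.3,0.3],"slide":[[0,-0.4,0.3],[0,-0.8,0.7],[0,-1.1,0.9],[0,-1.1,0.9],[0,-1.1,0.9]],"rotation":[[0,0,0],[0,0,0],[0,0,0],[0,0,0],[0,0,0]]}'; python3 -c "
from h import *
now()"
```

```text
time_s: 7.82
tcp_pos: [526.3, -196.3, 26.2]
tcp_rot: [0.396, 0.868, -0.272, -0.124]
ft_force: [-0.3, -0.2, -1.2]
grip_width: 0.534
t 7.83 p [ 526.3 -196.3   26.2] yaw -34.8 x [ 0.821 -0.571 -0.   ] z [-0.431 -0.62  -0.656] F [-0.3 -0.2 -1.2] q [-0.2   0.99  1.49 -0.83  1.22  0.94] w 0.534
```

```bash
python3 -m jog '{"gripper":[0.3,0.3,0.3],"slide":[[0,-0.08,0.07],[0,-0.15,0.13],[0,-0.15,0.13]],"rotation":[[0,0,0],[0,0,0],[0,0,0]]}'; python3 -c "
from h import *
now()"; python3 -m jog '{"gripper":[0.3,0.3],"slide":[[0,-0.08,0.07],[0,-0.08,0.07]],"rotation":[[0,0,0],[0,0,0]]}'
```

```text
time_s: 8.2
tcp_pos: [526.3, -196.3, 24.2]
tcp_rot: [0.396, 0.868, -0.272, -0.124]
ft_force: [0.7, 0.2, -0.5]
grip_width: 0.531
t 8.2 p [ 526.3 -196.3   24.2] yaw -34.8 x [ 0.821 -0.571 -0.   ] z [-0.431 -0.62  -0.656] F [ 0.7  0.2 -0.5] q [-0.2   1.    1.49 -0.83  1.22  0.94] w 0.531
time_s: 8.45
tcp_pos: [526.2, -196.3, 23.1]
tcp_rot: [0.396, 0.868, -0.272, -0.124]
ft_force: [0.2, -0.5, -0.9]
grip_width: 0.536
```

```bash
python3 -m jog '{"gripper":[0.3,0.3],"slide":[[0,-0.08,0.07],[0,-0.08,0.07]],"rotation":[[0,0,0],[0,0,0]]}';python3 -m jog '{"gripper":[0.3,0.3],"slide":[[0,-0.08,0.07],[0,-0.08,0.07]],"rotation":[[0,0,0],[0,0,0]]}'
```

```text
time_s: 8.7
tcp_pos: [526.2, -196.3, 22.1]
tcp_rot: [0.396, 0.868, -0.272, -0.124]
ft_force: [-0.5, -0.1, -1.3]
grip_width: 0.533
time_s: 8.95
tcp_pos: [526.2, -196.4, 21.3]
tcp_rot: [0.396, 0.868, -0.272, -0.124]
ft_force: [-0.6, 0.4, 0.7]
grip_width: 0.533
```

```bash
python3 -m jog '{"gripper":[0.3,0.3],"slide":[[0,-0.05,0.04],[0,-0.05,0.04]],"rotation":[[0,0,0],[0,0,0]]}'; python3 -c "
from h import *
now();snap('wrist','w5.png')"
```

```text
time_s: 9.2
tcp_pos: [526.2, -196.5, 21.0]
tcp_rot: [0.396, 0.868, -0.272, -0.124]
ft_force: [-0.1, -0.6, 3.1]
grip_width: 0.532
t 9.2 p [ 526.2 -196.5   21. ] yaw -34.8 x [ 0.821 -0.571  0.   ] z [-0.431 -0.62  -0.655] F [-0.1 -0.6  3.1] q [-0.2   1.    1.49 -0.83  1.22  0.94] w 0.532
```

View pics/w5.png

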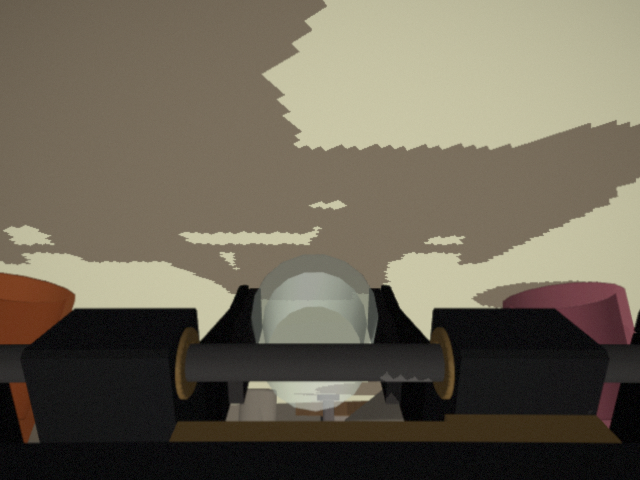

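Contact (about 4 N rise). Opening partway to release.

```bash
python3 -m jog '{"gripper":[0.6,0.7,0.75,0.75,0.75],"slide":[[0,0,0],[0,0,0],[0,0,0],[0,0,0],[0,0,0]],"rotation":[[0,0,0],[0,0,0],[0,0,0],[0,0,0],[0,0,0]]}'; python3 -c "
from h import *
now();snap('wrist','w6.png');goal([526,-196.5,32],-35,-49);goal([526,-196.5,32],-35,45)"
```

```text
time_s: 9.88
tcp_pos: [526.3, -196.2, 20.4]
tcp_rot: [0.396, 0.868, -0.272, -0.124]
ft_force: [-0.5, -0.5, 2.9]
grip_width: 0.745
t 9.88 p [ 526.3 -196.2   20.4] yaw -34.8 x [ 0.821 -0.571  0.   ] z [-0.431 -0.62  -0.656] F [-0.5 -0.5  2.9] q [-0.2   1.    1.49 -0.83  1.22  0.94] w 0.745
slide [-0.02  0.9  -0.73] rot [-0.  -0.2  0.1]
slide [-0.02  0.9  -0.73] rot [94.  -0.   0.2]
```

View pics/w6.png

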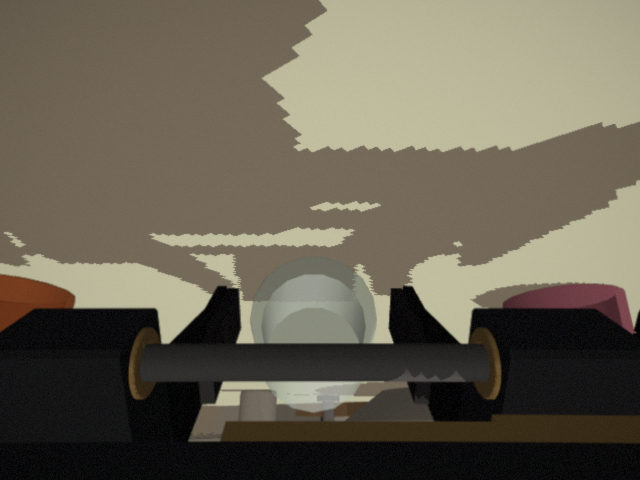

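```bash
python3 -m jog '{"gripper":[0.8,0.8,0.8,0.8,0.8,0.8,0.8,0.8],"slide":[[0,0.5,-0.4],[0,0.9,-0.7],[0,0.9,-0.7],[0,0.9,-0.7],[0,0.9,-0.7],[0,0.9,-0.7],[0,0.9,-0.7],[0,0.9,-0.7]],"rotation":[[0,0,0],[10,0,0],[20,0,0],[30,0,0],[40,0,0],[50,0,0],[60,0,0],[70,0,0]]}'; python3 -c "
from h import *
now();goal([526,-197,28],-35,45);snap('wrist','w7.png')"
```

```text
time_s: 10.92
tcp_pos: [525.2, -196.1, 32.0]
tcp_rot: [-0.149, 0.943, -0.295, 0.044]
ft_force: [-0.7, 0.2, -0.3]
grip_width: 0.801
t 10.93 p [ 525.2 -196.1   32. ] yaw -34.7 x [ 0.822 -0.569 -0.005] z [ 0.171  0.255 -0.952] F [-0.7  0.2 -0.3] q [-0.72  0.78  1.77  0.5   0.69 -0.51] w 0.801
slide [0.12 0.15 0.37] rot [27.1  0.4  0.1]
```

View pics/w7.png

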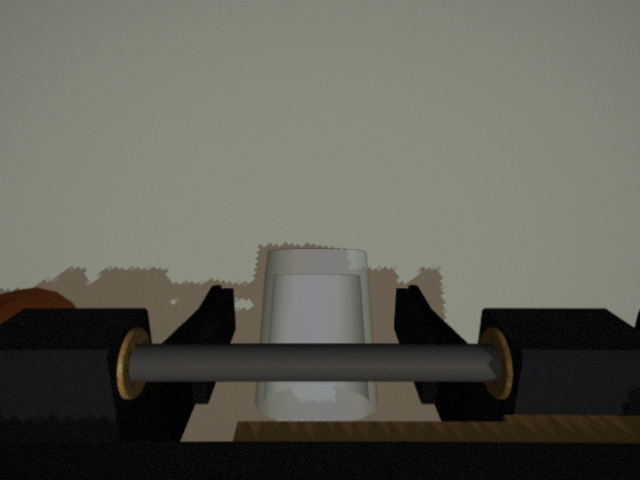

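```bash
python3 -m jog '{"gripper":[0.8,0.8,0.8,0.8,0.8,0.8],"slide":[[0.1,0.1,0],[0.1,0.2,0.2],[0.1,0.2,0.4],[0.1,0.2,0.6],[0.1,0.2,0.6],[0.1,0.2,0.6]],"rotation":[[10,0,0],[20,0,0],[27,0,0],[27,0,0],[27,0,0],[27,0,0]]}'; python3 -c "
from h import *
now();goal([526,-197,25],-35,45);snap('wrist','w8.png')
v=np.array([-.57,-.82,0])
b=np.array([526,-197,23])
print(proj('wrist',[b,b+31*v,b-31*v]))"
```

```text
time_s: 11.72
tcp_pos: [525.9, -195.4, 25.3]
tcp_rot: [-0.363, 0.883, -0.276, 0.109]
ft_force: [-1.2, -0.6, -0.6]
grip_width: 0.8
t 11.72 p [ 525.9 -195.4   25.3] yaw -34.6 x [ 0.823 -0.568 -0.007] z [ 0.394  0.58  -0.713] F [-1.2 -0.6 -0.6] q [-0.92  0.92  1.77  0.91  1.   -1.04] w 0.8
slide [ 0.1   0.11 -0.07] rot [0.5 0.6 0. ]
[[317.45989408 336.51393722]
 [317.41956259 422.79386418]
 [317.49691472 264.4854307 ]]
```

View pics/w8.png

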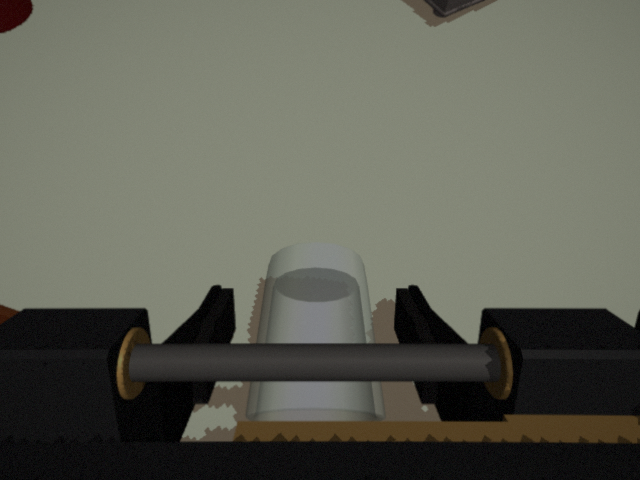

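Glass lies centred with its foot away from the gripper. Gripping again.

```bash
python3 -m jog '{"gripper":[0.6,0.5,0.4,0.3,0.3,0.3],"slide":[[0,0,0],[0,0,0],[0,0,0],[0,0,0],[0,0,0],[0,0,0]],"rotation":[[0,0,0],[0,0,0],[0,0,0],[0,0,0],[0,0,0],[0,0,0]]}'; python3 -m jog '{"gripper":[0.3,0.3,0.3,0.3,0.3],"slide":[[0,-0.3,-0.3],[0,-1.5,-1.5],[0,-3.2,-3.2],[0,-4.2,-4.2],[0,-4.2,-4.2]],"rotation":[[0,0,0],[0,0,0],[0,0,0],[0,0,0],[0,0,0]]}'; python3 -c "
from h import *
now();goal([526,-197,88],-35,-41);snap('wrist','w9.png')"
```

```text
time_s: 12.52
tcp_pos: [525.6, -196.5, 24.8]
tcp_rot: [-0.364, 0.883, -0.277, 0.11]
ft_force: [1.2, 0.2, 0.2]
grip_width: 0.529
time_s: 13.15
tcp_pos: [526.4, -196.8, 85.4]
tcp_rot: [-0.363, 0.883, -0.277, 0.111]
ft_force: [-0.2, -0.8, -1.1]
grip_width: 0.53
t 13.15 p [ 526.4 -196.8   85.4] yaw -34.7 x [ 0.822 -0.569 -0.005] z [ 0.397  0.579 -0.713] F [-0.2 -0.8 -1.1] q [-0.92  0.81  1.77  0.86  1.07 -0.94] w 0.53
slide [-0.02 -0.16 -0.21] rot [-85.6   0.3   0.3]
```

View pics/w9.png

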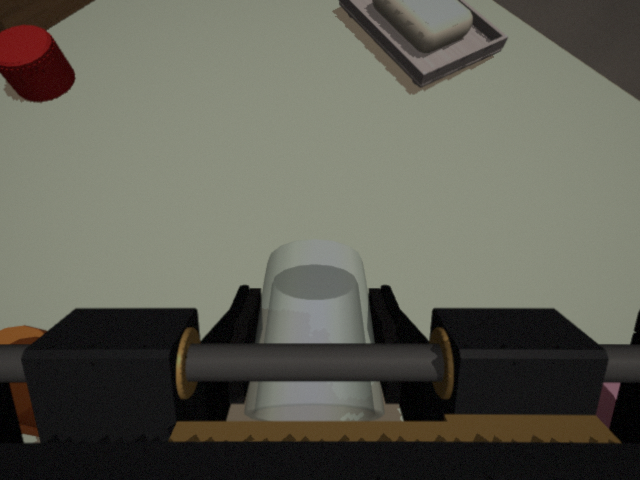

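```bash
python3 -m jog '{"gripper":[0.3,0.3,0.3,0.3,0.3,0.3,0.3,0.3],"slide":[[0,0,0],[0,0,0],[0,0,0],[0,0,0],[0,0,0],[0,0,0],[0,0,0],[0,0,0]],"rotation":[[-10,0,0],[-21,0,0],[-31,0,0],[-42,0,0],[-52,0,0],[-63,0,0],[-73,0,0],[-80,0,0]]}'; python3 -c "
from h import *
now(); goal([526,-197,50],-35,-41)"
```

```text
time_s: 14.2
tcp_pos: [526.2, -195.0, 83.1]
tcp_rot: [0.291, 0.909, -0.282, -0.095]
ft_force: [0.0, -0.5, -1.6]
grip_width: 0.532
t 14.2 p [ 526.2 -195.    83.1] yaw -34.6 x [ 0.823 -0.568 -0.009] z [-0.337 -0.475 -0.813] F [ 0.  -0.5 -1.6] q [-0.27  0.81  1.57 -0.66  1.1   0.74] w 0.532
slide [ 0.13 -1.79  2.79] rot [-5.4  0.2  0.6]
```

```bash
python3 -m jog '{"gripper":[0.3,0.3,0.3,0.3,0.3,0.3,0.3],"slide":[[0.1,-0.5,0.8],[0.1,-1.2,1.9],[0.1,-1.9,2.9],[0.1,-2.4,3.7],[0.1,-2.5,3.8],[0.1,-2.5,3.8],[0.1,-2.5,3.8]],"rotation":[[-5.8,0.2,0],[-5.8,0.2,0],[-5.8,0.2,0],[-5.8,0.2,0],[-5.8,0.2,0],[-5.8,0.2,0],[-5.8,0.2,0]]}'; python3 -c "
from h import *
now(); goal([526,-197,33],-35,-41.3); snap('wrist','w10.png')"
```

```text
time_s: 15.08
tcp_pos: [525.9, -198.4, 39.2]
tcp_rot: [0.335, 0.894, -0.278, -0.106]
ft_force: [-0.3, 0.5, -1.5]
grip_width: 0.529
t 15.07 p [ 525.9 -198.4   39.2] yaw -34.6 x [ 0.823 -0.568 -0.004] z [-0.376 -0.54  -0.753] F [-0.3  0.5 -1.5] q [-0.24  0.92  1.54 -0.75  1.12  0.85] w 0.529
slide [-0.07 -0.5   0.39] rot [-0.1 -0.1  0.4]
```

View pics/w10.png

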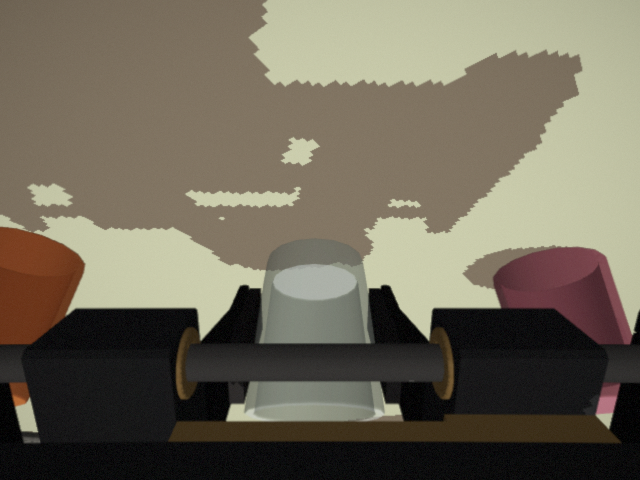

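Now down vertically with force checks (1 mm down = slide [0, -0.066, 0.075]).

```bash
python3 -m jog '{"gripper":[0.3,0.3,0.3,0.3],"slide":[[0,-0.13,0.15],[0,-0.26,0.3],[0,-0.33,0.38],[0,-0.33,0.38]],"rotation":[[0,0,0],[0,0,0],[0,0,0],[0,0,0]]}'; python3 -m jog '{"gripper":[0.3,0.3],"slide":[[0,-0.05,0.06],[0,-0.05,0.06]],"rotation":[[0,0,0],[0,0,0]]}'; python3 -m jog '{"gripper":[0.3,0.3],"slide":[[0,-0.05,0.06],[0,-0.05,0.06]],"rotation":[[0,0,0],[0,0,0]]}'
```

```text
time_s: 15.62
tcp_pos: [525.5, -198.0, 33.4]
tcp_rot: [0.335, 0.894, -0.277, -0.107]
ft_force: [-0.7, 0.2, -1.6]
grip_width: 0.531
time_s: 15.88
tcp_pos: [525.6, -198.1, 32.7]
tcp_rot: [0.335, 0.894, -0.277, -0.107]
ft_force: [-0.5, -0.4, -1.7]
grip_width: 0.529
time_s: 16.12
tcp_pos: [525.6, -198.1, 32.0]
tcp_rot: [0.335, 0.894, -0.277, -0.107]
ft_force: [-0.3, 0.4, -0.7]
grip_width: 0.527
```

```bash
python3 -m jog '{"gripper":[0.3,0.3],"slide":[[0,-0.05,0.06],[0,-0.05,0.06]],"rotation":[[0,0,0],[0,0,0]]}'; python3 -m jog '{"gripper":[0.3,0.3],"slide":[[0,-0.05,0.06],[0,-0.05,0.06]],"rotation":[[0,0,0],[0,0,0]]}'
```

```text
time_s: 16.38
tcp_pos: [525.7, -198.1, 31.7]
tcp_rot: [0.335, 0.894, -0.277, -0.107]
ft_force: [0.4, 1.7, 1.9]
grip_width: 0.531
time_s: 16.62
tcp_pos: [525.7, -198.0, 31.6]
tcp_rot: [0.336, 0.894, -0.278, -0.107]
ft_force: [0.3, 3.2, 6.7]
grip_width: 0.531
```

```bash
python3 -m jog '{"gripper":[0.3,0.6,0.7,0.8,0.9,1,1],"slide":[[0,0.04,-0.04],[0,0.04,-0.04],[0,0.04,-0.04],[0,0.04,-0.04],[0,0.04,-0.04],[0,0.04,-0.04],[0,0.04,-0.04]],"rotation":[[0,0,0],[0,0,0],[0,0,0],[0,0,0],[0,0,0],[0,0,0],[0,0,0]]}'; python3 -c "
from h import *
now(); snap('wrist','w11.png')"
```

```text
time_s: 17.5
tcp_pos: [525.5, -198.2, 30.9]
tcp_rot: [0.335, 0.894, -0.277, -0.107]
ft_force: [0.2, -0.1, -0.1]
grip_width: 0.978
t 17.5 p [ 525.5 -198.2   30.9] yaw -34.6 x [ 0.823 -0.568 -0.005] z [-0.377 -0.54  -0.753] F [ 0.2 -0.1 -0.1] q [-0.24  0.93  1.54 -0.76  1.11  0.86] w 0.978
```

View pics/w11.png

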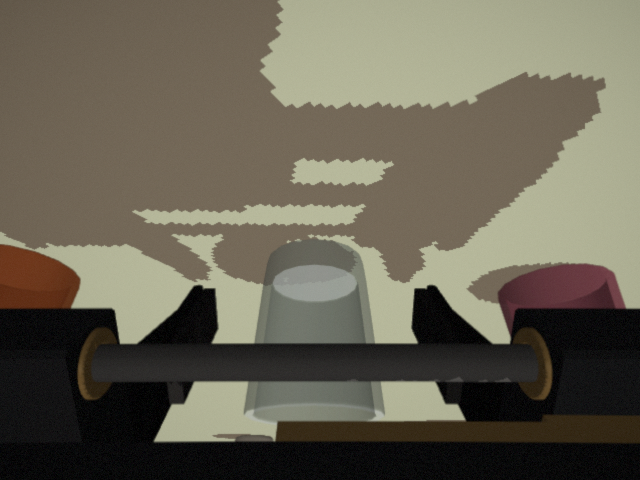

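Glass is standing mouth-up. Backing off along the tool axis.

```bash
python3 -m jog '{"gripper":[1,1,1,1,1],"slide":[[0,0,-2],[0,0,-5],[0,0,-9],[0,0,-13],[0,0,-13]],"rotation":[[0,0,0],[0,0,0],[0,0,0],[0,0,0],[0,0,0]]}'; python3 -c "
from h import *
now(); snap('wrist','w12.png'); goal([498,228,235],-35,0)"
```

```text
time_s: 18.18
tcp_pos: [578.0, -126.1, 132.3]
tcp_rot: [0.335, 0.895, -0.277, -0.102]
ft_force: [-0.6, -0.2, -0.9]
grip_width: 0.999
t 18.18 p [ 578.  -126.1  132.3] yaw -34.4 x [ 0.825 -0.565  0.003] z [-0.369 -0.542 -0.755] F [-0.6 -0.2 -0.9] q [-0.12  0.82  1.39 -0.64  1.36  0.76] w 0.999
slide [-26.52 -11.89 -24.17] rot [41.1 -0.1  0.5]
```

View pics/w12.png

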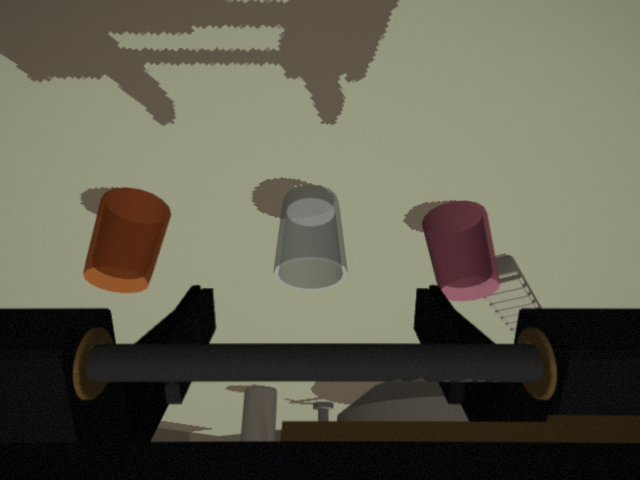

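```bash
python3 -m jog '{"gripper":[1,1,1,1,1,1,1,1],"slide":[[0,4,-4.6],[-2,7,-10],[-26.5,-11.9,-24.2],[-26.5,-11.9,-24.2],[-26.5,-11.9,-24.2],[-26.5,-11.9,-24.2],[-26.5,-11.9,-24.2],[-26.5,-11.9,-24.2]],"rotation":[[10,0,0],[20,0,0],[30,0,0],[41,0,0],[41,0,0],[41,0,0],[41,0,0],[41,0,0]]}'; python3 -c "
from h import *
now(); goal([498,228,235],-35,0)"
```

```text
time_s: 19.23
tcp_pos: [495.5, 229.0, 232.6]
tcp_rot: [0.002, 0.955, -0.296, -0.005]
ft_force: [-0.7, -0.2, -0.2]
grip_width: 1.002
t 19.23 p [495.5 229.  232.6] yaw -34.5 x [ 0.824 -0.566 -0.008] z [-0.01 -0.   -1.  ] F [-0.7 -0.2 -0.2] q [0.23 0.44 1.64 0.   1.08 0.83] w 1.002
slide [ 0.25 -0.06 -0.24] rot [0.3 0.4 0.5]
```

```bash
python3 -m jog '{"gripper":[1,1],"slide":[[0.2,0,0],[0.2,0,0]],"rotation":[[0,0,0],[0,0,0]]}'; python3 -c "
from h import *
now(); goal([498,228,235],-35,0)
snap('wrist','w13.png');snap('scene','sc3.png',(220,150,260,195),3)
print(proj('wrist',[[497.4,228,176.5],[497.4,228,140.5]]))"
```

```text
time_s: 19.48
tcp_pos: [499.5, 224.8, 233.2]
tcp_rot: [0.001, 0.955, -0.298, -0.003]
ft_force: [-0.0, -0.2, -0.1]
grip_width: 1.002
t 19.48 p [499.5 224.8 233.2] yaw -34.6 x [ 0.823 -0.568 -0.006] z [-0.007 -0.001 -1.   ] F [-0.  -0.2 -0.1] q [0.22 0.44 1.63 0.   1.08 0.82] w 1.002
slide [-0.31 -0.18 -0.18] rot [0.3 0.3 0.4]
[[307.58945267 272.94408699]
 [308.82745817 250.58531646]]
```

View pics/w13.png

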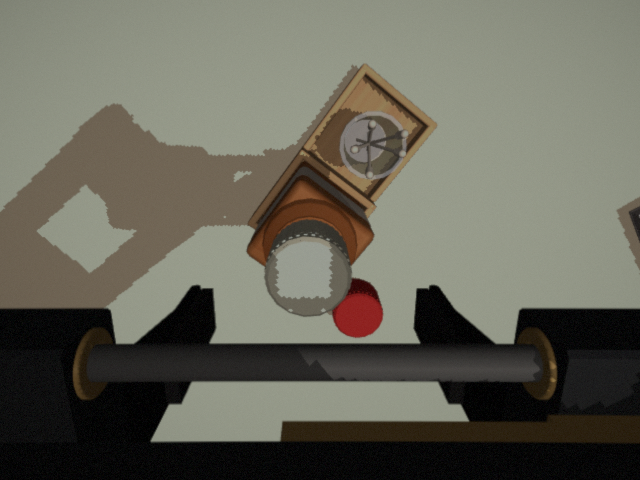

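View pics/sc3.png

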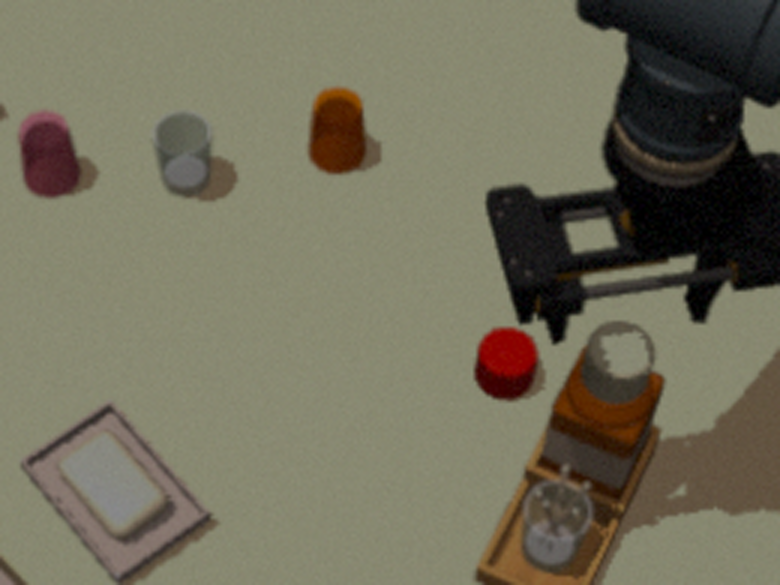

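```bash
python3 -c "
from h import *
now();X=atz('wrist',(308.5,274.5),176.5);print(X); goal([497.4,227.8,170],-35,0)"
```

```text
t 19.57 p [499.9 224.5 233.6] yaw -34.7 x [ 0.822 -0.569 -0.005] z [-0.007 -0.    -1.   ] F [-0.5  0.6 -1. ] q [0.22 0.44 1.63 0.   1.08 0.82] w 1.001
[497.29055733 227.011954   176.5       ]
slide [-0.36 -0.16  6.36] rot [0.2 0.3 0.3]
```

```bash
python3 -m jog '{"gripper":[1,1,1,1,1,1],"slide":[[-0.3,-0.1,2],[-0.3,-0.1,3.5],[-0.3,-0.1,5],[-0.3,-0.1,6.2],[-0.3,-0.1,6.5],[-0.3,-0.1,6.5]],"rotation":[[0.2,0.3,0],[0.2,0.3,0],[0.2,0.3,0],[0.2,0.3,0],[0.2,0.3,0],[0.2,0.3,0]]}'; python3 -c "
from h import *
now(); goal([497.3,227.3,167],-35,0)
snap('wrist','w14.png')"
```

```text
time_s: 20.32
tcp_pos: [497.6, 228.5, 168.8]
tcp_rot: [-0.0, 0.955, -0.297, 0.0]
ft_force: [0.4, 0.2, 0.4]
grip_width: 0.999
t 20.32 p [497.6 228.5 168.8] yaw -34.6 x [ 0.823 -0.568  0.   ] z [ 0.  0. -1.] F [0.4 0.2 0.4] q [ 0.23  0.52  1.7  -0.    0.92  0.83] w 0.999
slide [0.05 0.11 0.18] rot [-0.  -0.   0.4]
```

View pics/w14.png

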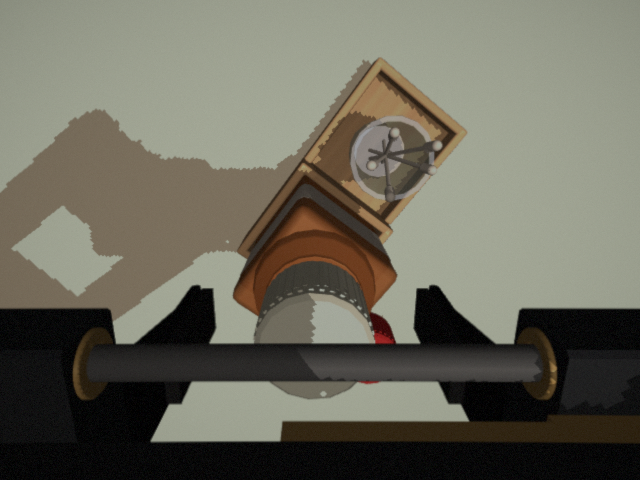

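```bash
python3 -m jog '{"gripper":[1,0.7,0.6,0.5,0.3,0.3,0.3,0.3],"slide":[[0,0.1,0.15],[0,0.1,0.15],[0,0.1,0.15],[0,0.1,0.15],[0,0.1,0.15],[0,0.1,0.15],[0,0.1,0.15],[0,0.1,0.15]],"rotation":[[0,0,0],[0,0,0],[0,0,0],[0,0,0],[0,0,0],[0,0,0],[0,0,0],[0,0,0]]}'; python3 -c "
from h import *
now()
snap('wrist','w15.png')"
```

```text
time_s: 21.38
tcp_pos: [496.7, 227.7, 167.4]
tcp_rot: [-0.0, 0.955, -0.297, 0.0]
ft_force: [0.5, -0.0, 0.4]
grip_width: 0.517
t 21.38 p [496.7 227.7 167.4] yaw -34.6 x [ 0.823 -0.568  0.   ] z [ 0.  0. -1.] F [ 0.5 -0.   0.4] q [0.23 0.52 1.7  0.   0.91 0.83] w 0.517
```

View pics/w15.png

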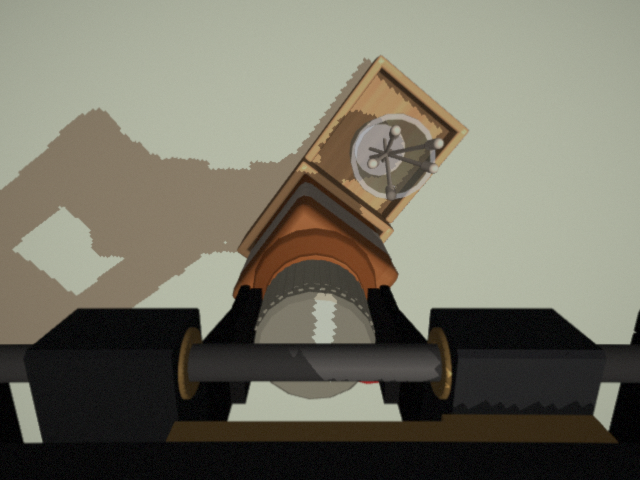

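Gripped (45 mm). Pressing down gently.

```bash
python3 -m jog '{"gripper":[0.3,0.3,0.3],"slide":[[0,0,0.1],[0,0,0.2],[0,0,0.2]],"rotation":[[0,0,0],[0,0,0],[0,0,0]]}'; python3 -m jog '{"gripper":[0.3,0.3],"slide":[[0,0,0.1],[0,0,0.1]],"rotation":[[0,0,0],[0,0,0]]}'; python3 -m jog '{"gripper":[0.3,0.3],"slide":[[0,0,0.1],[0,0,0.1]],"rotation":[[0,0,0],[0,0,0]]}'
```

```text
time_s: 21.8
tcp_pos: [496.9, 227.7, 166.6]
tcp_rot: [-0.0, 0.955, -0.297, 0.0]
ft_force: [-2.2, -0.5, 8.0]
grip_width: 0.517
time_s: 22.05
tcp_pos: [496.9, 227.7, 165.7]
tcp_rot: [-0.0, 0.955, -0.297, 0.001]
ft_force: [-3.2, -0.2, 9.2]
grip_width: 0.523
time_s: 22.3
tcp_pos: [496.9, 227.8, 164.8]
tcp_rot: [-0.0, 0.955, -0.297, 0.001]
ft_force: [-3.5, -0.8, 9.2]
grip_width: 0.52
```

```bash
python3 -m jog '{"gripper":[0.3,0.3,0.3],"slide":[[0,0,0.08],[0,0,0.1],[0,0,0.1]],"rotation":[[0,0,0],[0,0,0],[0,0,0]]}'; python3 -c "
from h import *
now()
snap('wrist','w16.png')"
```

```text
time_s: 22.68
tcp_pos: [496.9, 227.8, 163.9]
tcp_rot: [-0.0, 0.955, -0.297, 0.001]
ft_force: [-2.6, 1.0, 9.5]
grip_width: 0.518
t 22.68 p [496.9 227.8 163.9] yaw -34.6 x [ 0.823 -0.567  0.001] z [ 0.001  0.    -1.   ] F [-2.6  1.   9.5] q [0.23 0.53 1.71 0.   0.9  0.83] w 0.518
```

View pics/w16.png

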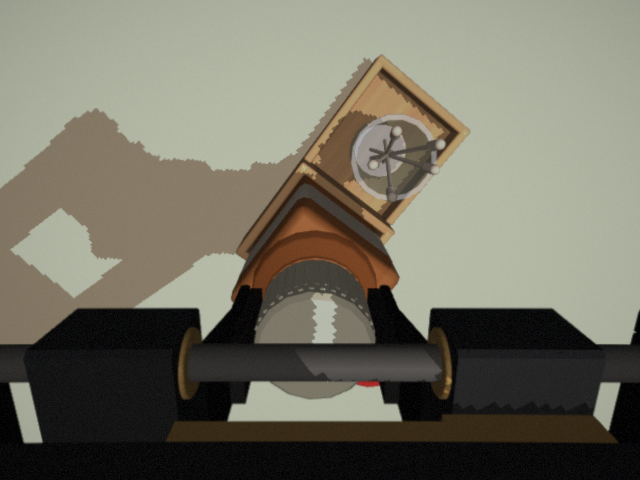

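```bash
python3 -m jog '{"gripper":[0.3,0.3,0.3,0.3,0.3],"slide":[[0,0,0],[0,0,0],[0,0,0],[0,0,0],[0,0,0]],"rotation":[[0,0,-6],[0,0,-13],[0,0,-20],[0,0,-27],[0,0,-34]]}'; python3 -c "
from h import *
now();print(sensors.read_state()['ft_torque'].round(2))
snap('wrist','w17.png')"
```

```text
time_s: 23.35
tcp_pos: [496.8, 228.2, 164.0]
tcp_rot: [-0.001, 1.0, -0.003, 0.001]
ft_force: [-3.2, 1.8, 11.0]
grip_width: 0.52
t 23.35 p [496.8 228.2 164. ] yaw -0.4 x [ 1.    -0.007  0.001] z [ 0.001  0.001 -1.   ] F [-3.2  1.8 11. ] q [0.23 0.53 1.71 0.   0.9  0.23] w 0.52
[ 0.12  0.68 -0.08]
```

View pics/w17.png

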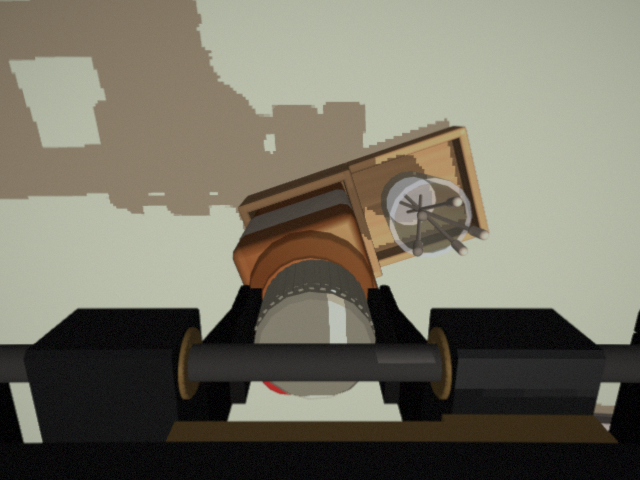

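```bash
python3 -m jog '{"gripper":[0.3,0.3,0.3,0.3,0.3,0.3,0.3],"slide":[[0,0,0],[0,0,0],[0,0,0],[0,0,0],[0,0,0],[0,0,0],[0,0,0]],"rotation":[[0,0,-7],[0,0,-14],[0,0,-21],[0,0,-28],[0,0,-34],[0,0,-37],[0,0,-37]]}'; python3 -c "
from h import *
now();print(sensors.read_state()['ft_torque'].round(2))
snap('wrist','w18.png')"
```

```text
time_s: 24.28
tcp_pos: [496.2, 228.0, 163.8]
tcp_rot: [-0.0, 0.95, 0.312, -0.0]
ft_force: [-3.4, 1.2, 11.0]
grip_width: 0.517
t 24.27 p [496.2 228.  163.8] yaw 36.4 x [0.805 0.594 0.   ] z [-0.     0.001 -1.   ] F [-3.4  1.2 11. ] q [ 0.23  0.53  1.71  0.    0.91 -0.41] w 0.517
[0.12 0.78 0.  ]
```

View pics/w18.png

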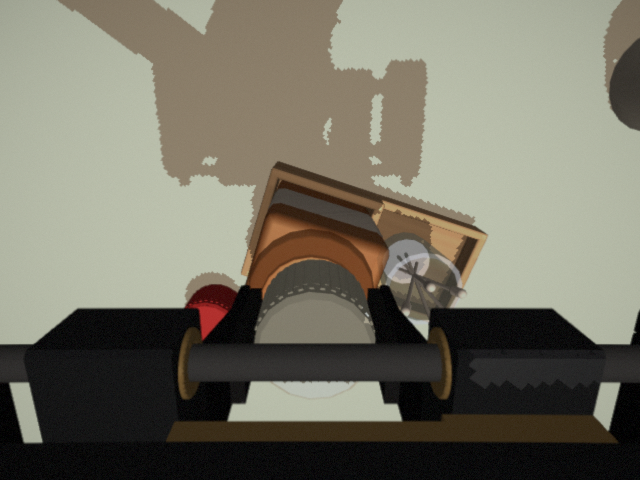

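Turned 71° under press. Lifting a little and checking the load.

```bash
python3 -m jog '{"gripper":[0.3,0.3,0.3,0.3],"slide":[[0,0,-0.2],[0,0,-0.4],[0,0,-0.8],[0,0,-1]],"rotation":[[0,0,0],[0,0,0],[0,0,0],[0,0,0]]}'; python3 -c "
from h import *
now()
snap('wrist','w19.png')"
```

```text
time_s: 24.82
tcp_pos: [496.5, 227.6, 172.5]
tcp_rot: [0.0, 0.95, 0.313, 0.0]
ft_force: [-0.9, 0.1, -2.0]
grip_width: 0.521
t 24.82 p [496.5 227.6 172.5] yaw 36.4 x [0.805 0.594 0.   ] z [ 0. -0. -1.] F [-0.9  0.1 -2. ] q [ 0.23  0.52  1.7  -0.    0.93 -0.41] w 0.521
```

View pics/w19.png

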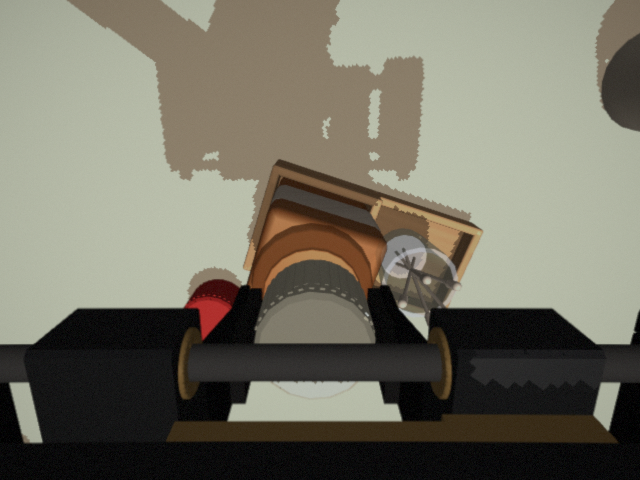

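```bash
python3 -m jog '{"gripper":[0.3,0.3,0.3,0.3,0.3,0.3,0.3,0.3],"slide":[[0,0,-0.5],[0,0,-1.2],[0,0,-2.2],[0,0,-3.3],[0,0,-4.3],[0,0,-4.6],[0,0,-4.6],[0,0,-4.6]],"rotation":[[0,0,0],[0,0,0],[0,0,0],[0,0,0],[0,0,0],[0,0,0],[0,0,0],[0,0,0]]}'; python3 -c "
from h import *
now()
snap('wrist','w20.png');snap('side','s20.png',(180,110,240,200),3);snap('scene','sc20.png',(210,150,260,195),3)"
```

```text
time_s: 25.88
tcp_pos: [496.5, 227.6, 218.1]
tcp_rot: [-0.0, 0.95, 0.312, -0.0]
ft_force: [-0.1, 0.1, -0.5]
grip_width: 0.523
t 25.88 p [496.5 227.6 218.1] yaw 36.4 x [ 0.805  0.594 -0.   ] z [-0. -0. -1.] F [-0.1  0.1 -0.5] q [ 0.23  0.45  1.66 -0.    1.03 -0.41] w 0.523
```

View pics/w20.png

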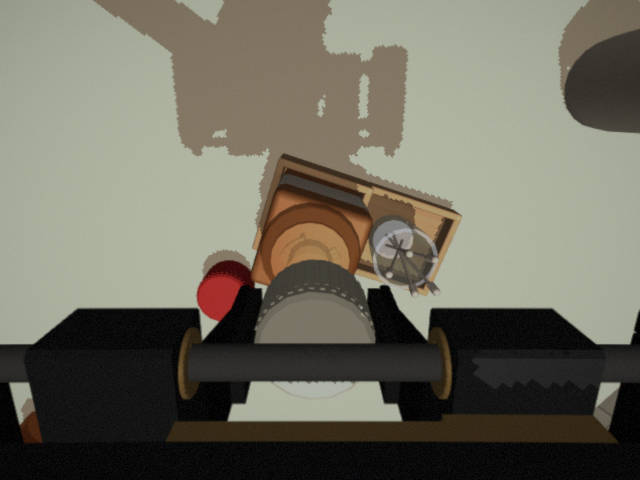

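View pics/s20.png

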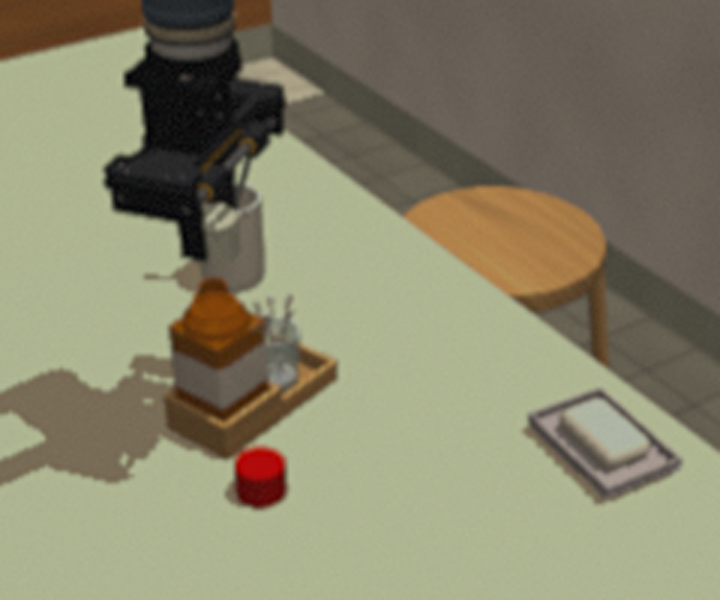

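View pics/sc20.png

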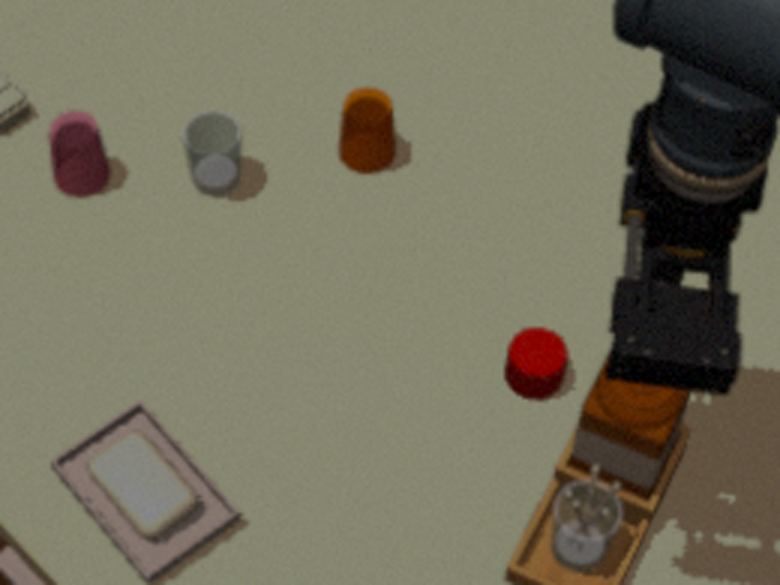

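The cap is held upright about 33 mm above the mouth. The bottle is in its well and the glass is standing mouth-up. Handing in.

```bash
python3 -c "
from h import *
r.finish_job();now()"
```

```text
the job is handed in; nothing more can be done
the job is handed in; nothing more can be done
```

I turned the soju glass mouth-up, took the safety cap off the bottle, and handed the job in at about 26 s on the robot's clock, out of the 72 s allowed.

- **Glass:** I turned it in two grasps, laying it on its side in between, and set it back down about where it stood. The last scene picture shows it mouth-up between the untouched orange and pink glasses.
- **Cap:** I pressed it 3.5 mm down at about 10 N, twisted it 71° counter-clockwise and lifted it free. It ends held upright above the bottle, with its lower edge about 33 mm clear of the mouth by calculation.
- **Last checks:** The grip was steady on the cap, and the last pictures show the bottle standing in its well. None of the other items showed any sign of being moved.
- **One small deviation:** When I laid the glass down, a fingertip seems to have touched the ledge at about 3–4 N, so the glass may have dropped up to 1 mm on release. It stayed put.

The hand-in reported no verdict, and no final check disagreed.

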